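Slide two parts bins home on a sloped tray

ROBOT

A 6-joint arm with a two-finger parallel gripper is mounted at the origin on a cart in front of the work surface, level with it; the furniture and walls round the work are solid. World frame = base frame: x ahead of the robot, y to its left, z up, the work surface at z = 0. Lengths are in mm, angles in rad, forces in N, time in s.
With the tool pointing down it reaches from about 350 to 875 mm from the base axis. Payload 4.2 kg.
Tool frame: the origin (TCP) lies midway between the tips of the shut fingers; the grasp point (between the pads) lies 19 mm behind it; z points along the fingers, y is the line along which they close (so a half turn about z gives the same grasp; the last joint's range is limited). The gripper opens to 85 mm and grips with 20 to 120 N. Pads are 22 mm wide; open, the fingers measure 114 mm over their backs; the gripper's body (76 mm by 85 mm) begins 54 mm behind the grasp point. The pads swing forward as they close: fully open they stand 13 mm farther back than shut.
Start: joints at [-1.085, 0.385, 0.008, 0, -1.194, -0.259], TCP at [140.555, -608.969, 198.512] pointing down, gripper open.
Joint ranges: [-3.14, 3.14], [-1.21, 2.06], [-1.07, 1.41], [-3.16, 2.05], [-2.99, -0.16], [-3.1, 3.1]. Speed limits (rad/s): [2.79, 2.79, 3.14, 3.14, 3.14, 3.14].

INTERFACE

Orientations are given as a unit quaternion [x, y, z, w].
In Python, from bench import * gives the robot as it stands.
- The arm moves only by the tool drive_tool, never from a script. Its argument "plan" is a list that holds one entry, the list of rows, each a list of 5 numbers: the closure, from -1 (fully open) to 1 (shut), then the shift along the world's x, y, z in mm, then the turn about the world's z in degrees. A call has 1 to 20 rows; each row shifts and turns the commanded pose from where the row before left it; what a row does not reach is not made up. A row lasts 1/12 s, in which the tool goes at most 41.7 mm and 7.16 degrees, less where a joint would pass 70% of its speed; a pose out of reach is approached as far as the arm can. A call is refused whole if a number of a shift passes 41.7 or a number of a turn 7.16, either way. A call with a gripper value outside its range is refused whole. The fingers move at their own pace and stop on an object; the grip force is fixed at half the most. Time passes only in rows, so rows that do not move let the fingers close. It gives the time, the measured TCP pose, the force, the opening and the grip force at its end, in the units of the state.
- read_state(): the state, without advancing time (a new reading comes with each control period).
- get_image(name): name is "scene" or "top" or "wrist"; returns (picture, depth): 384x512x3 uint8, red, green, blue; 384x512 float32, mm along the optical axis (not along the pixel's ray), 0 where there is no reading.
- camera_model(name): a dict with "fx", "fy", "cx", "cy" (pixels), "R" (3x3) and "t" (3): a world point X has camera coordinates R X + t; the wrist camera has in their place "mount" (4x4, takes a point from camera to tool coordinates, whose origin is the TCP and whose axes are the flange's). Camera axes: x right, y down, z forward; pixel columns grow to the right and rows downward; lengths in mm; the calibration is good to about 2 mm. A picture is of the moment at which its call begins: read the wrist's pose just before it. camera_model takes no time and is no camera call.
- job_done(): hands the job in; it is judged then, once.
The state is a dict: "clock": time; "joints": joint angles; "joint_vel": joint speeds; "joint_efforts": joint torques, N m; "position": TCP position; "ee_rot": TCP orientation; "contact_force": force on the tool from outside, world axes, zero at the start; "wrist_torque": the same for the moment, N m; "gripper_width": finger opening in mm; "grasp_force": force on a finger pad.
Only numpy, scipy, OpenCV 4.12 (cv2) and the standard library are available. Lean on these libraries where they do the work, as an engineer would, in place of code of your own. Each camera call takes 0.05 s, during which the arm holds its last target. There are 200 camera calls.

TASK

On the sloped three-lane tray, slide the red parts bin and the blue parts bin down their lanes until each rests against the blue back stop at the low end. Keep the bins on the tray, do not lift or tip them, and leave the roll of amber tape lying where it is in its lane.

Things in the scene. Friction and masses are not known exactly. Their poses are not given: they have to be found in the camera images.
- tray: Grey tray fixed on the bench, 272 x 258 mm, sloping down away from the robot at 14 degrees. Origin: mid floor, on its top face, 52 mm above the bench. x runs downhill along the lanes, y across them, z square to the floor. Three lanes 80 mm wide, centred at y = -84, 0, +84 mm; dividers 4 mm thick, 18 mm high; side cheeks 22 mm high. Upper end open, at x = -140 mm.
- back_stop (a point): Foot of the tray's blue back stop, on its uphill face in the middle lane: at x = +126 mm, y = 0, z = 0 in the tray's frame, with the tray's axes. The stop crosses all three lanes at the low end and is 42 mm high.
- red_bin: Red open parts bin, its contents fixed, 97 x 71 x 45 mm, 0.11 kg. Origin: centre of its underside; x points downhill to its tall back wall (47 mm off), -x to its front wall (48 mm off, 25 mm high). It stands loose at the upper end of any lane, about 5 mm free each side, and slides only while pushed (about 1 N). Home: origin at about x = +79 mm in the tray's frame.
- blue_bin: Blue open parts bin, with the same shape, size, weight, origin and axes as the red one, loose at the upper end of another lane. It too slides only while pushed; home is at about x = +79 mm in the tray's frame.
- amber_tape: Roll of amber tape lying flat in the remaining lane, 72 mm across, 13 mm high, loose. Origin: centre of its underside. To be left alone.
Things that resemble listed ones, but are neither listed nor needed, are in the scene too. There is more than one size of the red_bin; the job needs the middle-sized.

How it is judged:
By the outcome, as a careful person would: the job done as asked, in the order asked, and still so for the second after the job is handed in, with the robot touching nothing.
It also fails if it takes over 53 s, if anything falls off the work surface, if the arm or the gripper's body presses on something with over 40 N, if the wrist force passes 120 N, or if a joint passes its speed limit or range.

## Working session

There is one attempt and no reset: what is moved stays moved. The work goes in short steps, Python scripts to look and compute and a tool call to move; the robot and the scene stay as the last step left them, time stands still between calls to the robot, and variables do not carry over. Pictures are saved under pics/ and viewed, at most 14 in all, crops included, and the job is handed in when it is done.

Besides the shell and the picture viewer there is one more tool, called after "Request:" as name(argument=value, ...) on one line, values as JSON. drive_tool: Moves the arm, as the interface text tells. Its arguments: {"type":"object","properties":{"plan":{"type":"array"}},"required":["plan"]}

```bash
mkdir -p pics
cat > h.py <<'E'
from bench import *
import numpy as np, cv2
def snap(n,tag):
    im,d=get_image(n); cv2.imwrite(f'pics/{tag}.png',im[:,:,::-1]); np.save(f'pics/{tag}.npy',d); return im,d
def pt(n,d,u,v):
    c=camera_model(n); z=np.median([x for x in d[v-1:v+2,u-1:u+2].ravel() if x>0])
    p=np.array([(u-c['cx'])/c['fx']*z,(v-c['cy'])/c['fy']*z,z]); return np.array(c['R']).T@(p-np.array(c['t']))
E
python3 - <<'E'
from h import *
a,_=snap('scene','s0'); b,_=snap('top','t0')
s=read_state(); print(s['position'],s['ee_rot'],s['clock'])
E
```

```text
[ 140.44852091 -608.43335061  197.52574169] [-1.13102998e-01  9.93582796e-01  9.57471694e-04 -1.51887603e-04] 0.1
```

View pics/s0.png

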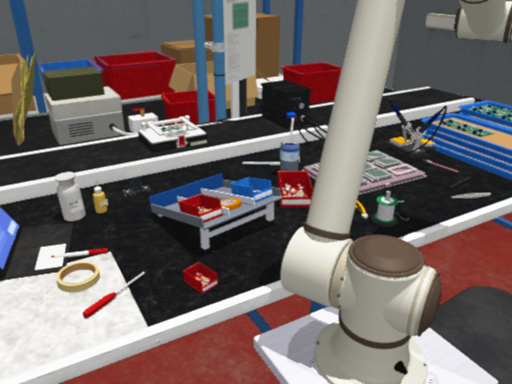

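View pics/t0.png

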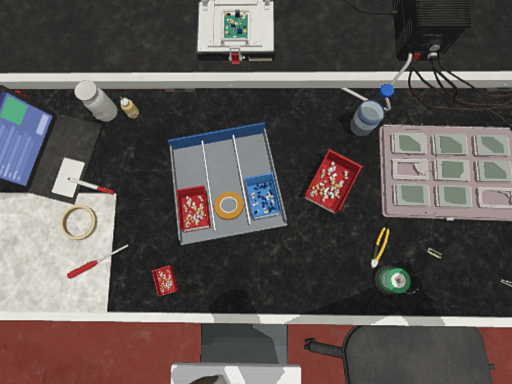

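The top picture shows the tray at columns 168-286, rows 124-242, with its blue stop at the far (top) end. There are three red bins: (193,209) in the left lane of the tray, a larger one at (333,181) on the bench and a small one at (165,280). The one in the lane fits, being middle-sized. The tape is at (229,206) and the blue bin at (262,198). I'll confirm this in a crop and measure.

Run:
```python
from h import *
im=cv2.imread('pics/t0.png'); cv2.imwrite('pics/c0.png',cv2.resize(im[118:298,145:370],None,fx=3.3,fy=3.3,interpolation=cv2.INTER_CUBIC))
d=np.load('pics/t0.npy')
for n,u,v in [('floorL',187,160),('floorM',220,160),('floorM2',226,184),('floorR',253,155),('floorR2',257,172),('floorL2',189,180),('stopL',176,137),('stopR',260,127),('bench',140,260),('redbin',193,209),('bluebin',262,198),('tape',218,207)]:
    print(n,pt('top',d,u,v).round(1))
```

```text
floorL [663.6 132.4  32.3]
floorM [662.7  44.5  35.8]
floorM2 [593.8  25.8  53.4]
floorR [676.8 -42.3  35. ]
floorR2 [626.5 -53.   49.9]
floorL2 [605.7 122.3  46.4]
stopL [7.397e+02 1.721e+02 2.000e-01]
stopR [749.3 -60.4  49. ]
bench [402.3 250.5   0.5]
redbin [526.3 105.1  69.4]
bluebin [554.2 -65.6  72.3]
tape [529.6  41.9  81. ]
```

View pics/c0.png

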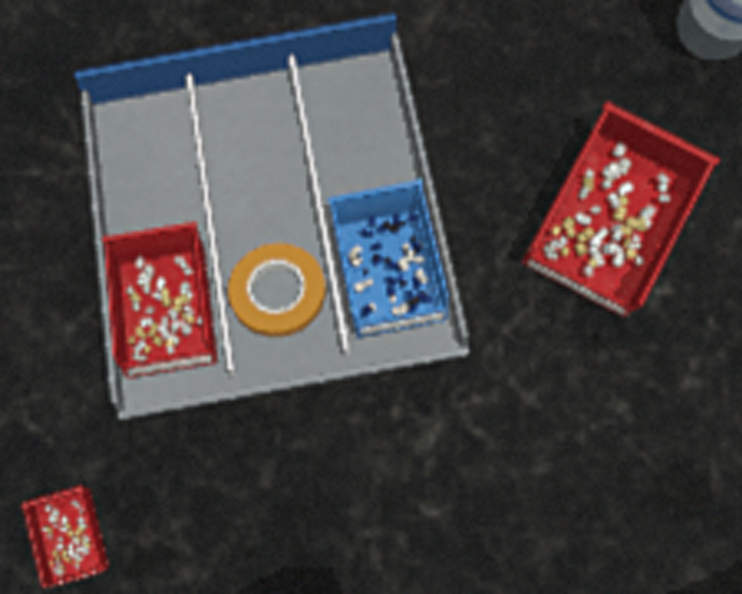

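The crop confirms it: the red bin in the tray's left lane (crop 160,300) is the middle size. The right-hand one (620,210) is larger and the lower-left one (65,537) smaller. The blue bin is at (390,258) and the tape at (276,288). Next I'll fit the tray pose from its corners.

```bash
cat >> h.py <<'E'
from scipy.optimize import least_squares
def T(p,q):  # tray pose p=(x,y,yaw deg), point q in the tray -> world
    s=np.radians(14);c=np.radians(p[2])
    R=np.array([[np.cos(c),-np.sin(c),0],[np.sin(c),np.cos(c),0],[0,0,1]])@np.array([[np.cos(s),0,np.sin(s)],[0,1,0],[-np.sin(s),0,np.cos(s)]])
    return R@np.array(q,float)+[p[0],p[1],52],R
def proj(X):
    c=camera_model('top'); k=np.array(c['R'])@X+np.array(c['t']); return np.array([c['fx']*k[0]/k[2]+c['cx'],c['fy']*k[1]/k[2]+c['cy']])
def ray(u,v,p,z): # pixel -> tray coordinates at tray height z
    return least_squares(lambda q:proj(T(p,[q[0],q[1],z])[0])-[u,v],[0,0]).x
E
python3 - <<'E'
from h import *
f=lambda u,v:np.array([145+u/3.3,118+v/3.3])
obs=[((-140,129,0),f(120,417)),((-140,-129,0),f(468,352)),((132,129,42),f(78,75)),((132,-129,42),f(395,17)),((126,42,18),f(190,77)),((126,-42,18),f(292,57))]
r=least_squares(lambda p:np.concatenate([proj(T(p,q)[0])-o for q,o in obs]),[600,40,10])
print(r.x,r.fun.reshape(-1,2).round(1).tolist()); p=r.x
d=np.load('pics/t0.npy')
for u,v in [(187,160),(220,160),(253,155),(257,172),(189,180)]:
    print('floor z',(T(p,(0,0,0))[1].T@(pt('top',d,u,v)-T(p,(0,0,0))[0])).round(1))
for n,uv,z in [('red back L',(105,237),45),('red back R',(196,225),45),('red front L',(128,372),25),('red front R',(214,360),25),('blue back L',(331,198),45),('blue back R',(422,183),45),('blue front L',(360,333),25),('blue front R',(448,317),25)]:
    print(n,ray(*f(*uv),p,z).round(1))
for y in (84,-84):
  for x in (-140,-105,31): print(y,x,T(p,(x,y,12))[0].round(1))
E
```

```text
[596.11163875  26.54265337  10.88103047] [[-0.3, -0.2], [0.4, -0.1], [-0.9, -0.2], [0.6, -0.4], [-0.0, 0.2], [0.2, 0.6]]
floor z [88.5 91.2  1.7]
floor z [70.6  5.   0.9]
floor z [ 68.3 -82.8  -0.4]
floor z [ 14.9 -83.8   1.5]
floor z [28.  92.2  1.2]
red back L [-17.3 117.5]
red back R [-21.2  50.2]
red front L [-117.3  114.6]
red front R [-120.2   52.7]
blue back L [-19.4 -50.6]
blue back R [ -20.7 -118.3]
blue front L [-120.2  -53.1]
blue front R [-120.4 -117. ]
84 -140 [449.7  83.9  97.5]
84 -105 [483.1  90.3  89. ]
84 31 [612.6 115.3  56.1]
-84 -140 [481.4 -81.   97.5]
-84 -105 [514.8 -74.6  89. ]
-84 31 [644.4 -49.7  56.1]
```

Request:
drive_tool(plan=[[[1,14.5,34.5,0,-0.1],[1,14.5,34.5,0,-0.1],[1,14.5,34.5,0,-0.1],[1,14.5,34.5,0,-0.1],[1,14.5,34.5,0,-0.1],[1,14.5,34.5,0,-0.1],[1,14.5,34.5,0,-0.1],[1,14.5,34.5,0,-0.1],[1,14.5,34.5,0,-0.1],[1,14.5,34.5,0,-0.1],[1,14.5,34.5,0,-0.1],[1,14.5,34.5,0,-0.1],[1,14.5,34.5,0,-0.1],[1,14.5,34.5,0,-0.1],[1,14.5,34.5,0,-0.1],[1,14.5,34.5,0,-0.1],[1,14.5,34.5,0,-0.1],[1,14.5,34.5,0,-0.1],[1,14.5,34.5,0,-0.1],[1,0,0,0,0]]])

```text
clock: 1.77
position: [418.5, 51.1, 198.4]
ee_rot: [-0.099, 0.995, 0.0, 0.001]
contact_force: [-0.0, -1.0, -0.3]
gripper_width: -0.5
grasp_force: 0.0
```

Request:
drive_tool(plan=[[[1,12,29,0,0],[1,0,0,-30,0],[1,0,0,-30,0],[1,0,0,-25,0],[1,0,0,-13,0],[1,0,0,0,0],[1,0,0,0,0]]])

```text
clock: 2.35
position: [427.7, 75.1, 100.2]
ee_rot: [-0.097, 0.995, -0.001, -0.001]
contact_force: [0.5, 0.3, 0.2]
gripper_width: -0.2
grasp_force: 0.0
```

Run:
```python
from h import *
s=read_state(); print(s['position'].round(1) if hasattr(s['position'],'round') else s['position'])
p=[596.11,26.54,10.88]
o,R=T(p,(0,0,0)); print('tcp tray',(R.T@(np.array(s['position'])-o)).round(1))
for y in (84,-84):
  for x in (-160,-140,15): print(y,x,T(p,(x,y,10))[0].round(1))
a,_=snap('scene','s1'); b,_=snap('top','t1')
cv2.imwrite('pics/c1.png',np.hstack([cv2.resize(a[160:260,130:330],(800,400))[:,:400,::-1],cv2.resize(b[118:258,150:290],(400,400))[:,:,::-1]]))
```

```text
[427.7  75.1 100.2]
tcp tray [-163.2   79.5    9. ]
84 -160 [430.2  80.2 100.4]
84 -140 [449.2  83.8  95.6]
84 15 [596.9 112.2  58.1]
-84 -160 [461.9 -84.8 100.4]
-84 -140 [480.9 -81.1  95.6]
-84 15 [628.6 -52.7  58.1]
```

View pics/c1.png

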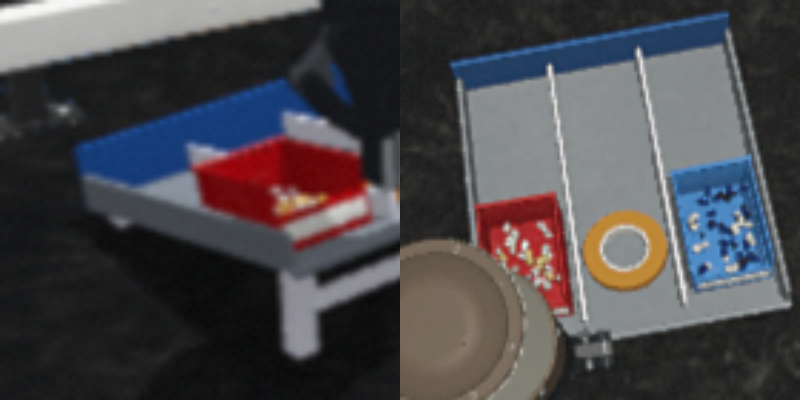

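The right panel shows the arm over the upper end of the left lane, with the red bin (520,250), tape (625,250) and blue bin (720,220) undisturbed. The TCP is 4.5 mm off the lane centre, so I'll correct that and push.

Request:
drive_tool(plan=[[[1,-1,4.5,0,0],[1,6.7,1.3,-1.7,0],[1,6.7,1.3,-1.7,0],[1,6.7,1.3,-1.7,0],[1,6.7,1.3,-1.7,0],[1,6.7,1.3,-1.7,0],[1,6.7,1.3,-1.7,0],[1,6.7,1.3,-1.7,0],[1,6.7,1.3,-1.7,0],[1,0,0,0,0]]])

```text
clock: 3.28
position: [482.0, 90.7, 86.4]
ee_rot: [-0.097, 0.995, -0.0, 0.0]
contact_force: [-0.1, -0.1, 0.0]
gripper_width: -0.2
grasp_force: 0.0
```

Run:
```python
from h import *
s=read_state(); p=[596.11,26.54,10.88]
o,R=T(p,(0,0,0)); print('tcp tray',(R.T@(np.array(s['position'])-o)).round(1))
a,_=snap('scene','s2'); b,_=snap('top','t2'); w,_=snap('wrist','w2')
print(camera_model('wrist')['mount'])
f=lambda i:i[:,:,::-1]
cv2.imwrite('pics/c2.png',np.hstack([np.vstack([cv2.resize(f(a[160:260,130:280]),(400,267)),cv2.resize(f(b[118:258,150:290]),(400,333))]),cv2.resize(f(w),(400,300+300))]))
```

```text
tcp tray [-105.3   84.6    9.2]
[[ 8.65732170e-04 -9.55150429e-01 -2.96119752e-01  7.63966210e+01]
 [ 9.99998108e-01  3.11001975e-04  1.92042867e-03  6.06640866e-01]
 [-1.74220444e-03 -2.96120854e-01  9.55148891e-01 -1.74509123e+02]
 [ 0.00000000e+00  0.00000000e+00  0.00000000e+00  1.00000000e+00]]
```

View pics/c2.png

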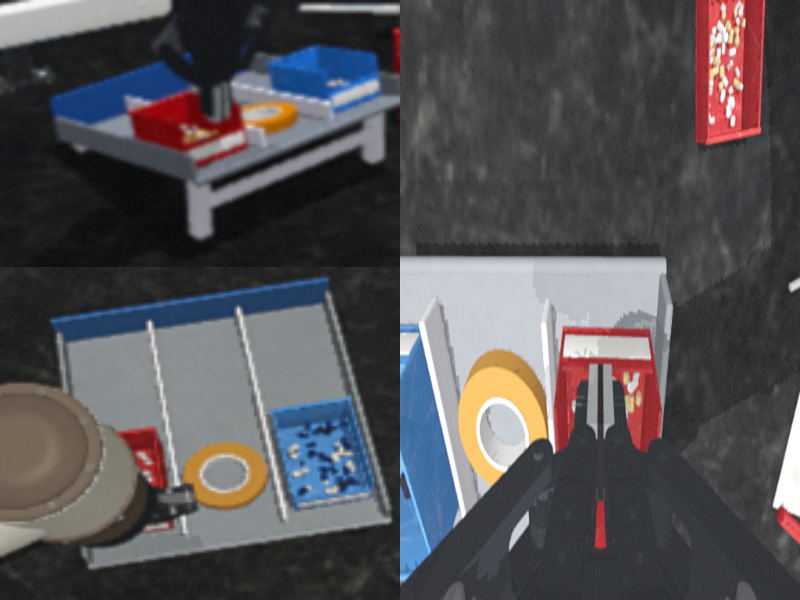

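The picture shows the bin at its old place in the top view (front edge near crop 160,528), with the fingertips (scene 215,118; wrist 600,365) seeming to lie behind the front wall. I'll check this with numbers.

Run:
```python
from h import *
from scipy.spatial.transform import Rotation as Ro
s=read_state(); p=[596.11,26.54,10.88]; o,R=T(p,(0,0,0))
c=camera_model('wrist'); M=np.array(c['mount']); Q=Ro.from_quat(s['ee_rot']).as_matrix()
def w(X):
    k=M[:3,:3].T@(Q.T@(np.array(X)-s['position'])-M[:3,3]); return (c['fx']*k[0]/k[2]+c['cx'],c['fy']*k[1]/k[2]+c['cy'],k[2])
print('TCP px',np.round(w(s['position'])))
d=np.load('pics/w2.npy')
def wp(u,v):
    z=d[v,u]; k=np.array([(u-c['cx'])/c['fx']*z,(v-c['cy'])/c['fy']*z,z])
    return (R.T@(Q@(M[:3,:3]@k+M[:3,3])+s['position']-o)).round(1),z
# composite: u=(x-400)*1.28, v=y*.64
for n,x,y in [('edge',500,262),('floor',520,300),('wall bottom',590,329),('label',590,350),('label L',575,340),('label L',575,355),('tip',600,368),('finger',600,400),('bin in',635,390),('rim L',562,400),('tape',480,400)]:
    print(n,*wp(int((x-400)*1.28),int(y*.64)))
im=cv2.imread('pics/w2.png'); cv2.imwrite('pics/c3.png',cv2.resize(im[190:320,140:370],None,fx=3.4,fy=3.4,interpolation=cv2.INTER_CUBIC))
```

```text
TCP px [255. 225. 189.]
edge [-139.5   12.9   -1.6] 181.4266
floor [-124.2   25.1    0.5] 187.58647
wall bottom [-112.7   77.5    2. ] 192.37819
label [-113.8   78.    17.2] 178.86542
label L [-113.9   66.9   10.8] 184.21832
label L [-113.1   67.6   19.1] 177.54063
tip [-127.8   85.2   43.8] 148.84015
finger [-132.4   85.2   62.6] 130.34169
bin in [-82.8 113.8   2.8] 207.27953
rim L [-99.4  58.3  27.4] 177.49236
tape [-85.1  -9.3  12.4] 197.49524
```

View pics/c3.png

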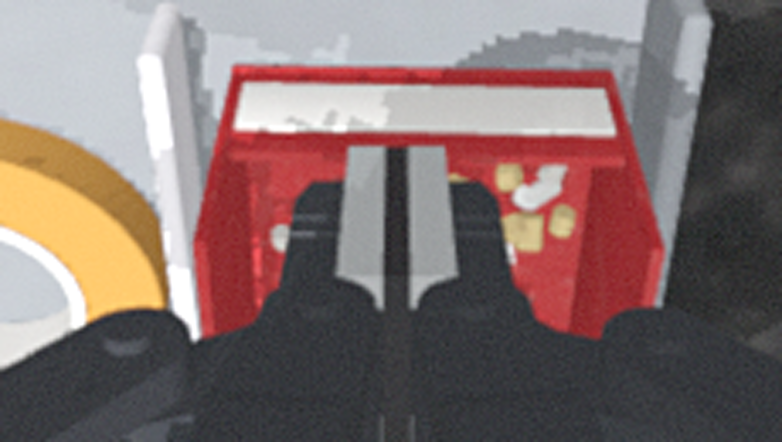

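The depth shows the front wall at x≈-113, and the fingertips (crop 400,148) hanging about 35 mm higher than the reported TCP, over the bin and clear of it. That's why there was no contact. I'll measure the tips in the tool frame.

Run:
```python
from h import *
c=camera_model('wrist'); M=np.array(c['mount']); d=np.load('pics/w2.npy')
def tool(u,v):
    z=d[v,u]; return (M[:3,:3]@np.array([(u-c['cx'])/c['fx']*z,(v-c['cy'])/c['fy']*z,z])+M[:3,3]).round(1)
for u in (248,266):
  for v in (230,232,233,234,235,236,238,245,260,268): print(u,v,tool(u,v))
s=read_state(); print({k:np.round(s[k],3).tolist() for k in ('joints','position','contact_force','gripper_width')})
```

```text
248 230 [  2.7  -3.5 -13. ]
248 232 [  2.3  -3.5 -14.7]
248 233 [ 12.3  -2.9 -37.5]
248 234 [ 12.1  -2.9 -38.1]
248 235 [ 12.   -2.9 -38.9]
248 236 [ 11.9  -2.9 -39.9]
248 238 [ 12.1  -2.8 -42.3]
248 245 [ 11.8  -2.7 -48.6]
248 260 [ 11.7  -2.4 -61.2]
248 268 [ 12.3  -2.2 -68.1]
266 230 [  2.9   6.3 -13.5]
266 232 [  2.2   6.3 -14.5]
266 233 [ 11.8   5.5 -36.4]
266 234 [ 11.8   5.5 -37.4]
266 235 [ 12.2   5.4 -39.3]
266 236 [ 11.8   5.4 -39.6]
266 238 [ 11.9   5.4 -41.9]
266 245 [ 12.7   5.1 -50.3]
266 260 [ 12.    4.7 -61.8]
266 268 [ 11.4   4.6 -66.7]
{'joints': [0.519, 0.275, -0.474, -0.0, -0.823, -1.896], 'position': [480.413, 90.291, 86.712], 'contact_force': [-0.371, 0.379, -0.061], 'gripper_width': 0.053}
```

The tips stand 37 mm behind the nominal TCP. I'll back off uphill over the wall, lower by that amount while watching the force, and check.

Request:
drive_tool(plan=[[[1,-12.7,-2.4,3.2,0],[1,-12.7,-2.4,3.2,0],[1,-12.7,-2.4,3.2,0],[1,0,0,0,0],[1,0,0,-9,0],[1,0,0,-9,0],[1,0,0,-9,0],[1,0,0,-8,0],[1,0,0,0,0],[1,0,0,0,0]]])

```text
clock: 4.27
position: [442.2, 82.9, 60.4]
ee_rot: [-0.097, 0.995, -0.001, -0.001]
contact_force: [-0.7, -0.6, 0.8]
gripper_width: 0.1
grasp_force: 0.0
```

```bash
cat >> h.py <<'E'
P=[596.11,26.54,10.88]
def chk(tag):
    s=read_state(); o,R=T(P,(0,0,0)); print('tip tray',(R.T@(np.array(s['position'])+[0,0,37]-o)).round(1),np.round(s['contact_force'],1))
    a,_=snap('scene',tag+'s'); b,_=snap('top',tag+'t'); w,_=snap('wrist',tag+'w'); f=lambda i:i[:,:,::-1]
    cv2.imwrite(f'pics/{tag}.png',np.hstack([np.vstack([cv2.resize(f(a[160:260,130:280]),(400,267)),cv2.resize(f(b[118:258,150:290]),(400,333))]),cv2.resize(f(w),(400,300))[:,:].repeat(2,0)]))
E
python3 -c "
from h import *
chk('k1')"
```

```text
tip tray [-147.3   84.4   10.1] [-0.7 -0.6  0.8]
```

View pics/k1.png

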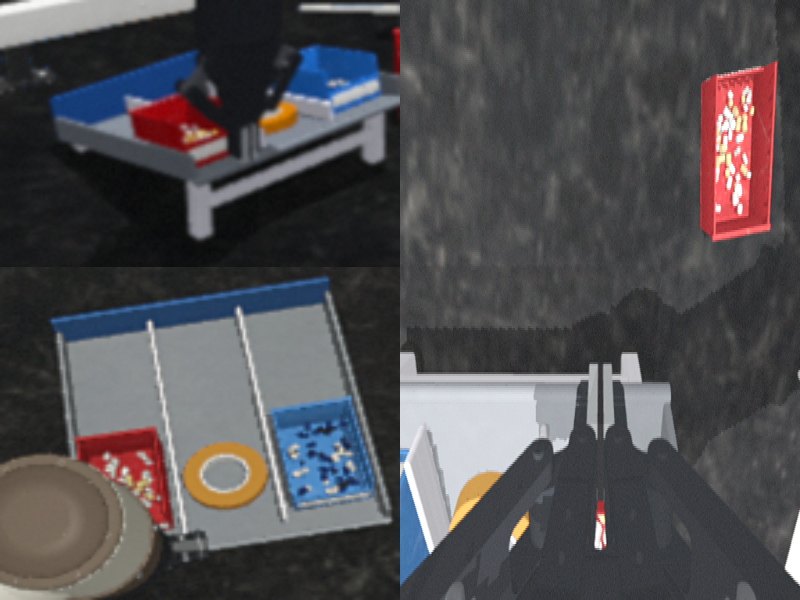

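The tips (scene 245,155) are now just uphill of the red bin's front wall and low, with no contact. Pushing.

Request:
drive_tool(plan=[[[1,6.7,1.3,-1.7,0],[1,6.7,1.3,-1.7,0],[1,5.7,1.1,-1.45,0],[1,5.7,1.1,-1.45,0],[1,5.7,1.1,-1.45,0],[1,5.7,1.1,-1.45,0],[1,5.7,1.1,-1.45,0],[1,5.7,1.1,-1.45,0]]])

```text
clock: 5.08
position: [490.7, 92.5, 49.2]
ee_rot: [-0.097, 0.995, -0.0, -0.0]
contact_force: [-0.9, -0.8, 0.4]
gripper_width: -0.2
grasp_force: 0.2
```

```bash
python3 -c "
from h import *
chk('k2')"
```

```text
tip tray [-96.6  84.6  11.1] [-0.9 -0.8  0.4]
```

View pics/k2.png

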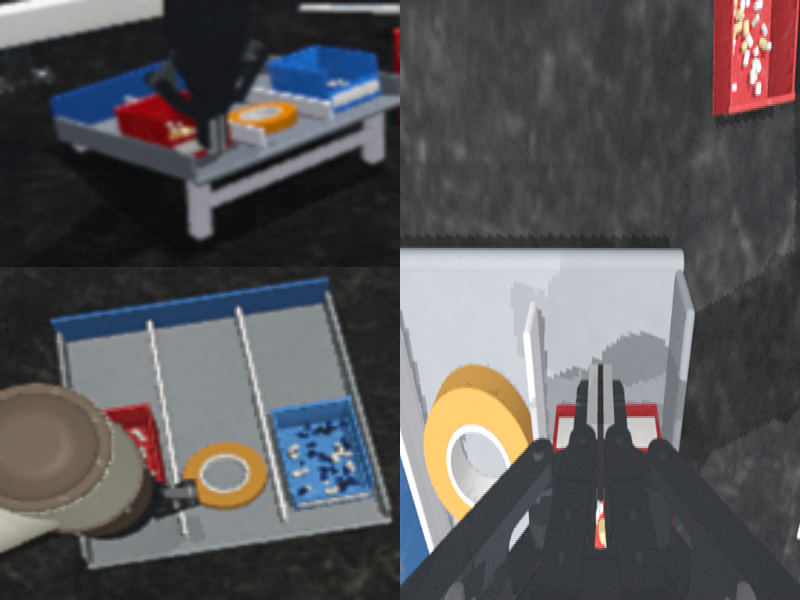

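The red bin is moving (its back edge in the top view went from row 430 to 405) and the tape hasn't moved. Continuing.

Request:
drive_tool(plan=[[[1,5.7,1.1,-1.45,0],[1,5.7,1.1,-1.45,0],[1,5.7,1.1,-1.45,0],[1,5.7,1.1,-1.45,0],[1,5.7,1.1,-1.45,0],[1,5.7,1.1,-1.45,0],[1,5.7,1.1,-1.45,0],[1,5.7,1.1,-1.45,0],[1,5.7,1.1,-1.45,0],[1,5.7,1.1,-1.45,0],[1,5.7,1.1,-1.45,0],[1,5.7,1.1,-1.45,0],[1,5.7,1.1,-1.45,0],[1,5.7,1.1,-1.45,0],[1,5.7,1.1,-1.45,0],[1,5.7,1.1,-1.45,0],[1,5.7,1.1,-1.45,0],[1,0,0,0,0]]])

```text
clock: 6.73
position: [588.3, 111.4, 24.4]
ee_rot: [-0.097, 0.995, 0.0, 0.0]
contact_force: [0.7, 0.3, -0.1]
gripper_width: 0.1
grasp_force: 0.0
```

Request:
drive_tool(plan=[[[1,1.9,0.4,-0.5,0],[1,1.9,0.4,-0.5,0],[1,1.9,0.4,-0.5,0],[1,1.9,0.4,-0.5,0],[1,1.9,0.4,-0.5,0]]])

```text
clock: 7.15
position: [596.6, 113.2, 22.3]
ee_rot: [-0.097, 0.995, 0.0, -0.0]
contact_force: [-0.5, 0.5, 0.5]
gripper_width: 0.1
grasp_force: 0.1
```

Request:
drive_tool(plan=[[[1,0.95,0.2,-0.25,0],[1,0.95,0.2,-0.25,0],[1,0.95,0.2,-0.25,0]]])

```text
clock: 7.4
position: [599.4, 113.7, 21.5]
ee_rot: [-0.097, 0.995, 0.0, -0.0]
contact_force: [0.0, 0.1, -0.3]
gripper_width: -0.2
grasp_force: 0.1
```

Tip is at about +17.5, with no stop force yet.

Request:
drive_tool(plan=[[[1,0.95,0.2,-0.25,0],[1,0.95,0.2,-0.25,0],[1,0.95,0.2,-0.25,0]]])

```text
clock: 7.65
position: [602.3, 114.3, 20.8]
ee_rot: [-0.097, 0.995, -0.0, -0.0]
contact_force: [-0.5, 0.2, 0.0]
gripper_width: 0.1
grasp_force: 0.2
```

Request:
drive_tool(plan=[[[1,0.95,0.2,-0.25,0],[1,0.95,0.2,-0.25,0]]])

```text
clock: 7.82
position: [604.3, 114.7, 20.3]
ee_rot: [-0.097, 0.995, 0.0, 0.0]
contact_force: [-0.3, -0.3, -0.4]
gripper_width: 0.1
grasp_force: 0.2
```

Request:
drive_tool(plan=[[[1,0.95,0.2,-0.25,0],[1,0.95,0.2,-0.25,0]]])

```text
clock: 7.98
position: [605.9, 115.1, 19.8]
ee_rot: [-0.097, 0.995, -0.0, -0.0]
contact_force: [-2.3, 0.3, 3.2]
gripper_width: -0.0
grasp_force: 1.7
```

```bash
python3 -c "
from h import *
chk('k3')"
```

```text
tip tray [24.4 85.1 11. ] [-2.3  0.3  3.2]
```

View pics/k3.png

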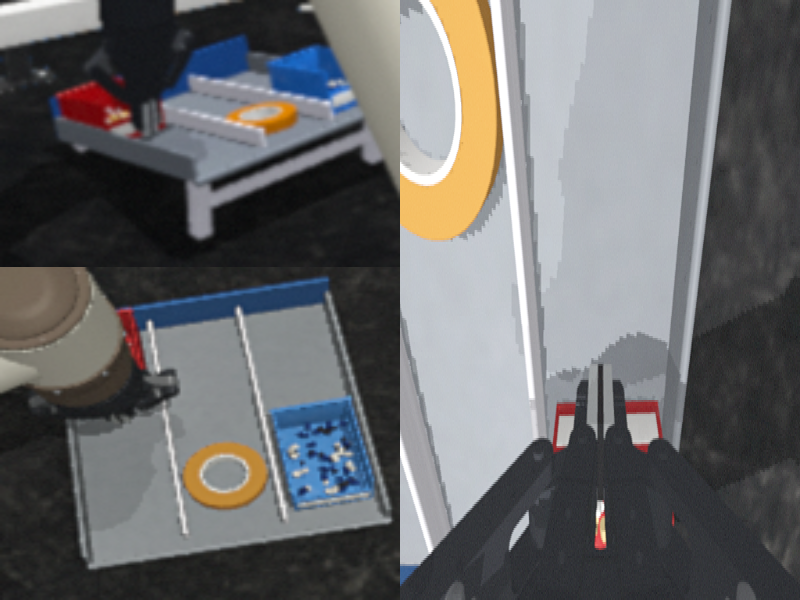

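The red bin is at the blue stop (scene 90,100) and force is rising. One small firming push, then back out, up, and across towards the blue lane.

Request:
drive_tool(plan=[[[1,0.95,0.2,-0.25,0],[1,0,0,0,0]]])

```text
clock: 8.3
position: [605.9, 115.0, 19.6]
ee_rot: [-0.097, 0.995, -0.0, -0.001]
contact_force: [-4.7, 1.0, 4.6]
gripper_width: -0.1
grasp_force: 2.8
```

Request:
drive_tool(plan=[[[1,-5,-1,1.3,0],[1,-9.5,-1.8,2.4,0],[1,-9.5,-1.8,2.4,0],[1,0,0,30,0],[1,0,0,40,0],[1,0,0,40,0],[1,0,0,20,0],[1,-18,-32,0,0],[1,-18,-32,0,0],[1,-18,-32,0,0],[1,-18,-32,0,0],[1,-18,-32,0,0],[1,-18,-32,0,0],[1,0,0,0,0],[1,0,0,0,0]]])

```text
clock: 9.55
position: [473.6, -82.6, 156.1]
ee_rot: [-0.095, 0.995, 0.0, 0.001]
contact_force: [1.2, 0.7, 0.8]
gripper_width: 0.1
grasp_force: 0.0
```

Request:
drive_tool(plan=[[[1,-2,0,-34,0],[1,0,0,-34,0],[1,0,0,-18,0],[1,0,0,-8,0],[1,0,0,0,0],[1,0,0,0,0]]])

```text
clock: 10.05
position: [474.1, -80.8, 62.2]
ee_rot: [-0.097, 0.995, -0.0, 0.001]
contact_force: [-0.5, -0.2, 1.9]
gripper_width: -0.2
grasp_force: 0.0
```

```bash
python3 -c "
from h import *
chk('k4')
im=cv2.imread('pics/k4t.png');a=cv2.imread('pics/k4s.png')
cv2.imwrite('pics/k4b.png',np.hstack([cv2.resize(im[115:255,155:295],(400,400)),cv2.resize(a[160:260,145:295],(400,400))]))"
```

```text
tip tray [-147.4  -82.3   11.9] [-0.5 -0.2  1.9]
```

View pics/k4b.png

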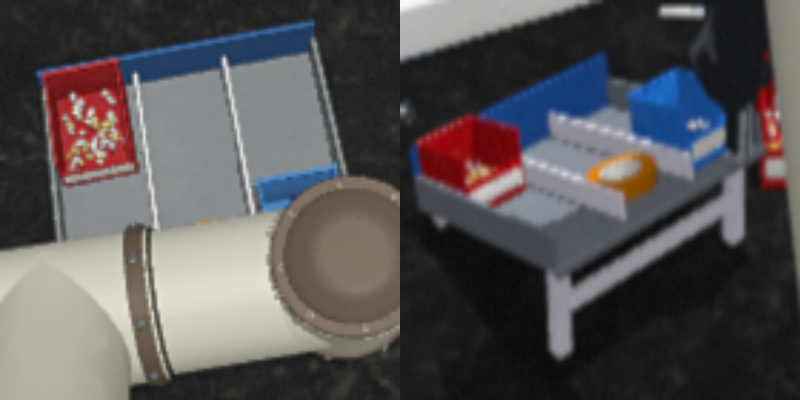

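The red bin (left panel 95,120) sits flush and square at the stop. The gripper (right panel 740,110) is uphill of the blue bin, which hasn't moved. Pushing blue now.

Request:
drive_tool(plan=[[[1,6.0,-0.4,-1.45,0],[1,5.7,1.1,-1.45,0],[1,5.7,1.1,-1.45,0],[1,5.7,1.1,-1.45,0],[1,5.7,1.1,-1.45,0],[1,5.7,1.1,-1.45,0],[1,5.7,1.1,-1.45,0],[1,5.7,1.1,-1.45,0],[1,5.7,1.1,-1.45,0],[1,5.7,1.1,-1.45,0],[1,0,0,0,0]]])

```text
clock: 11.12
position: [531.6, -71.5, 46.8]
ee_rot: [-0.097, 0.995, -0.0, 0.0]
contact_force: [-0.4, 0.6, 1.0]
gripper_width: -0.2
grasp_force: 0.0
```

```bash
python3 -c "
from h import *
chk('k5')"
```

```text
tip tray [-87.1 -84.1  11. ] [-0.4  0.6  1. ]
```

View pics/k5.png

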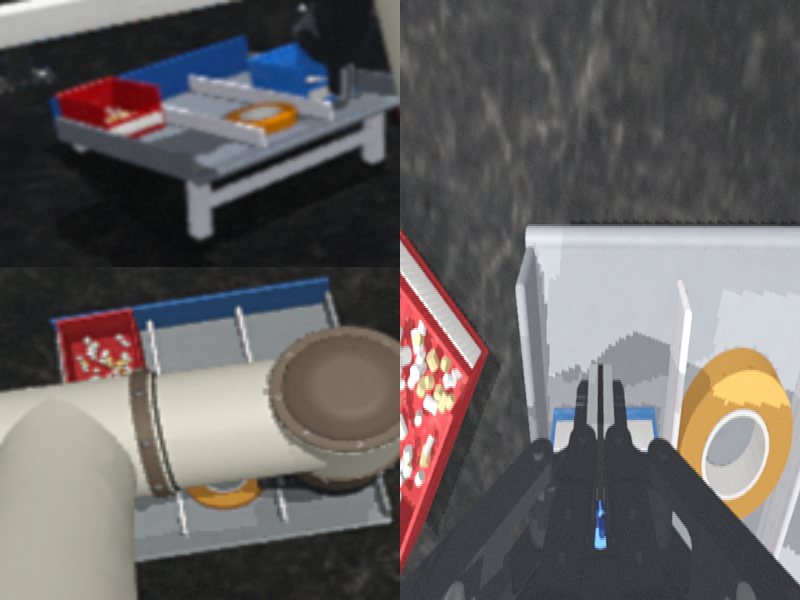

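The blue bin is moving squarely ahead of the tips (wrist 605,425). Continuing.

Request:
drive_tool(plan=[[[1,5.7,1.1,-1.45,0],[1,5.7,1.1,-1.45,0],[1,5.7,1.1,-1.45,0],[1,5.7,1.1,-1.45,0],[1,5.7,1.1,-1.45,0],[1,5.7,1.1,-1.45,0],[1,5.7,1.1,-1.45,0],[1,5.7,1.1,-1.45,0],[1,5.7,1.1,-1.45,0],[1,5.7,1.1,-1.45,0],[1,5.7,1.1,-1.45,0],[1,5.7,1.1,-1.45,0],[1,5.7,1.1,-1.45,0],[1,5.7,1.1,-1.45,0],[1,5.7,1.1,-1.45,0],[1,5.7,1.1,-1.45,0],[1,1.9,0.4,-0.5,0],[1,1.9,0.4,-0.5,0],[1,1.9,0.4,-0.5,0],[1,1.9,0.4,-0.5,0]]])

```text
clock: 12.93
position: [629.0, -52.6, 21.8]
ee_rot: [-0.097, 0.995, 0.0, -0.0]
contact_force: [-1.0, -1.0, 0.2]
gripper_width: 0.1
grasp_force: 0.1
```

Request:
drive_tool(plan=[[[1,0.95,0.2,-0.25,0],[1,0.95,0.2,-0.25,0],[1,0.95,0.2,-0.25,0]]])

```text
clock: 13.18
position: [631.9, -52.0, 21.1]
ee_rot: [-0.097, 0.995, 0.0, -0.0]
contact_force: [-0.7, 1.1, -0.4]
gripper_width: -0.2
grasp_force: 0.1
```

Request:
drive_tool(plan=[[[1,0.95,0.2,-0.25,0],[1,0.95,0.2,-0.25,0]]])

```text
clock: 13.35
position: [633.9, -51.6, 20.6]
ee_rot: [-0.097, 0.995, 0.0, -0.0]
contact_force: [-0.7, -0.7, -0.3]
gripper_width: 0.0
grasp_force: 0.1
```

Request:
drive_tool(plan=[[[1,0.95,0.2,-0.25,0],[1,0.95,0.2,-0.25,0],[1,0.95,0.2,-0.25,0]]])

```text
clock: 13.6
position: [636.8, -50.9, 19.9]
ee_rot: [-0.097, 0.995, 0.0, 0.0]
contact_force: [-0.4, -0.2, 0.2]
gripper_width: 0.3
grasp_force: 0.2
```

Request:
drive_tool(plan=[[[1,0.95,0.2,-0.25,0],[1,0.95,0.2,-0.25,0]]])

```text
clock: 13.77
position: [638.4, -50.6, 19.4]
ee_rot: [-0.097, 0.995, -0.0, -0.0]
contact_force: [-3.1, -0.3, 2.4]
gripper_width: -0.1
grasp_force: 1.6
```

Contact with the stop. Firming push, then retreat up and clear to look.

Request:
drive_tool(plan=[[[1,0.95,0.2,-0.25,0],[1,0,0,0,0]]])

```text
clock: 13.93
position: [638.4, -50.6, 19.3]
ee_rot: [-0.097, 0.995, -0.0, -0.001]
contact_force: [-4.0, -0.4, 4.7]
gripper_width: 0.2
grasp_force: 2.7
```

Request:
drive_tool(plan=[[[1,-5,-1,1.3,0],[1,-9.5,-1.8,2.4,0],[1,-9.5,-1.8,2.4,0],[1,0,0,30,0],[1,0,0,40,0],[1,0,0,40,0],[1,0,0,20,0],[1,-12,-37,0,0],[1,-12,-37,0,0],[1,-12,-37,0,0],[1,-12,-37,0,0],[1,-12,-37,0,0],[1,-12,-37,0,0],[1,-12,-37,0,0],[1,-12,-37,0,0],[1,0,0,0,0],[1,0,0,0,0]]])

```text
clock: 15.35
position: [517.9, -352.7, 155.1]
ee_rot: [-0.095, 0.996, 0.0, 0.0]
contact_force: [0.5, 0.0, -0.4]
gripper_width: 0.1
grasp_force: 0.0
```

```bash
python3 -c "
from h import *
snap('top','f1t');snap('scene','f1s')
im=cv2.imread('pics/f1t.png');a=cv2.imread('pics/f1s.png')
cv2.imwrite('pics/f1.png',np.hstack([cv2.resize(im[115:255,155:295],(400,400)),cv2.resize(a[160:260,145:295],(400,400))]))"
```

```text
(no output)
```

View pics/f1.png

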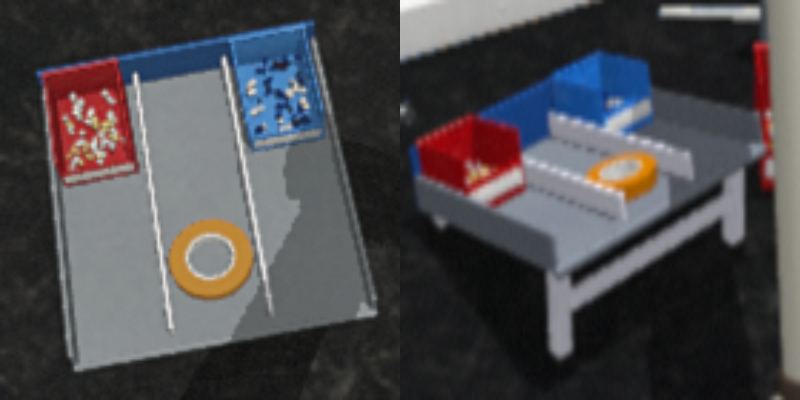

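Both bins (left panel 95,125 and 280,90) are flush and square against the blue stop. The tape (210,258) is where it was and the arm is clear, so I'm handing in.

```bash
python3 -c "
from bench import *
print(job_done())"
```

```text
the job is handed in; nothing more can be done
None
```

The red and blue bins both rest flush against the blue back stop, the amber tape wasn't moved, and I handed the job in at about 15.5 s; no verdict came back.

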